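# Call the tyre bay from the service desk

## Robot

A 7-joint arm with a two-finger parallel gripper is mounted at the origin on the work surface. World frame = base frame: x ahead of the robot, y to its left, z up, the work surface at z = 0. Lengths are in m, angles in degrees, forces in N, time in s.
With the tool pointing down it reaches from about 0.4 to 0.85 m from the base axis. Payload 10.4 kg.
Tool frame: the origin (TCP) lies midway between the tips of the shut fingers; the grasp point (between the pads) lies 19 mm behind it; z points along the fingers, x is the direction in which the jaws open and shut, and the axes are right-handed (so a half turn about z gives the same grasp; the last joint's range is limited). The gripper opens to 85 mm and grips with 20 to 120 N. Pads are 22 mm wide; open, the fingers measure 114 mm over their backs; the gripper's body (76 mm by 85 mm) begins 54 mm behind the grasp point. The pads swing forward as they close: fully open they stand 13 mm farther back than shut.
Start: joints at [-1.295, 19.034, -3.707, 83.658, 1.238, 77.344, -5.071], TCP at [0.625, 0, 0.231] pointing down, gripper open.
Joint ranges: [-148.97, 148.97], [-28.65, 121.19], [-84.17, 76.75], [9.2, 138.47], [-72.65, 252.65], [3.7, 117.97], [-149.18, 149.18]. Speed limits (degrees/s): [127.2, 127.2, 159.86, 159.86, 180, 180, 180].

## Interface

Orientations are given as [roll, pitch, yaw] about the fixed x, y, z axes, in that order (R = Rz(yaw) Ry(pitch) Rx(roll)).
In Python, from cell import robot gives the robot as it stands.
- The arm moves only by the shell command python3 -m handwheel 'ROWS' [OPENING]. ROWS is JSON, a list of rows, each a list of 4 numbers: the shift along the tool's x, y, z in m, then the turn about the tool's z in degrees. In form: [[tx, ty, tz, spin], ...]. A call has exactly 10 rows; each row is the pose to reach, as a shift and turn from the pose commanded when the call began, along the tool's axes at that moment; what a row does not reach only later rows make up. A row lasts 1/8 s, in which the tool goes at most 62.5 mm and 10.7 degrees, less where a joint would pass 70% of its speed; a pose out of reach is approached as far as the arm can. A call with a gripper value outside its range is refused whole. OPENING is the gripper's target within -1 to 1 (shut at 1, half-way at 0, fully open at -1), set as the call begins (- or left out, the last holds). The fingers move at their own pace and stop on an object; the grip force is fixed at half the most. Time passes only in rows, so rows that repeat a pose let the fingers close, or fill a call up. It gives the time, the measured TCP pose, the force and the opening at its end, in the units of the state.
- robot.get_obs(): the state, without advancing time (a new reading comes with each control period).
- robot.grab_frame(name): name is "scene" or "side" or "wrist"; returns a dict with "img" (400x640x3 uint8, red, green, blue), "z_map" (400x640 float32, m along the optical axis (not along the pixel's ray), 0 where there is no reading), "intrinsics" (3x3 intrinsics, pixels), "R" (3x3) and "t" (3): a world point X has camera coordinates R X + t; the wrist camera has in their place "tool_from_camera" (4x4, takes a point from camera to tool coordinates, whose origin is the TCP and whose axes are the tool frame's). Camera axes: x right, y down, z forward; pixel columns grow to the right and rows downward; lengths in m; the calibration is good to about 2 mm. The wrist camera is an equidistant fisheye: a pixel r from the principal point sees the ray r / f radians off the axis. A picture is of the moment at which its call begins: read the wrist's pose just before it.
- robot.hand_in(): hands the job in, once; it reports no verdict.
The state is a dict: "clock": time; "qpos": joint angles; "qd": joint speeds; "joint_torque": joint torques, N m; "ee_pos": TCP position; "eef_rot": TCP orientation; "ft_force": force on the tool from outside, world axes, zero at the start; "moment": the same for the moment, N m; "gripper_width": finger opening in m.
Only numpy, scipy, OpenCV 4.12 (cv2) and the standard library are available. Lean on these libraries where they do the work, as an engineer would, in place of code of your own. Each camera call takes 0.05 s, during which the arm holds its last target.

## Task

Call the tyre bay: on the grey call console, push the dial's upright tab round with your fingertips until it points squarely at the middle of the tile that carries the wheel, and only then press the round call button right down and let it come back up. Push the tab from one side at a time, never pinching it, and leave the other things on the desk and the console where they are.

Things in the scene. Friction and masses are not known exactly. Their poses are not given: they have to be found in the camera images.
- console: The bay-call console, a grey box fixed to the desk, 255 x 264 mm and 55 mm tall. Origin on the desk (z = 0), straight under the dial's axis; the body reaches 95 mm from there along its own +x (away from the robot), 160 mm along -x (towards the robot) and 132 mm to either side (y). Its z is up. Besides dial, tab, tiles, button and the wheel nut, nothing on its top stands proud.
- dial_hub (a point): Centre of the round aluminium selector dial, on its axis, at the height of the dial's upper face (68 mm above the desk). Dial 120 mm across; a hub cap 30 mm across stands 5 mm above the face. This frame turns with the dial: its x points from the axis along the tab, z is up.
- dial (a joint): Angle of the selector dial: 0 with the tab pointing along the console's own +x, positive counter-clockwise seen from above; stops at -2.0 and +2.0 rad. It has no clicks or spring: it turns stiffly (about 0.1 N m, some 2 N at the tab) and stays where it is left.
- tab_top (a point): Middle of the top of the upright black tab on the dial, 51 mm from the axis, 108 mm above the desk. The tab is a fin 34 mm long along the radius (34 to 68 mm from the axis), 12 mm thick and 40 mm tall above the dial's face; it is the dial's pointer.
- wheel_mark (a point): Centre of the upper face of the round white tile that carries the wheel (a raised black ring, 38 mm across, with a dot in its middle), 59 mm above the desk. Tile 48 mm across, 4 mm thick, relief 3.5 mm higher. Like the other three it is clipped fast to the console, 98 mm from the dial's axis, at 50 or 100 degrees either side of the console's +x; the wheel may be in any of the four places.
- tile_battery: Another tile of the same size, with a battery on it (rectangle with two studs). Origin at the centre of its underside.
- tile_spanner: Another tile, with a spanner on it (bar with forked ends). Origin at the centre of its underside.
- tile_lift: Another tile, with a car lift on it (H). Origin at the centre of its underside.
- call_top (a point): Centre of the top (it moves with the button) of the round metal call button, 32 mm across, 73 mm above the desk when up. It stands 6 mm proud of its black surround (48 mm across, 12 mm tall) and is flush with it when fully down. It is on the console's robot side, 118 mm from the dial's axis along the console's -x. Pressed straight down.
- call (a joint): Travel of the call button: 0 up, 0.006 m fully down; a spring returns it; fully down takes 5 N.
- wheel_nut: Bystander to leave alone: the steel wheel nut standing on the console's top near its left rear (robot-side) corner, 26 mm across, 24 mm tall. Origin at the centre of its underside.
- phone: Bystander to leave alone: a black phone lying on the desk left of the console, 148 x 71 x 9 mm. Origin at the centre of its underside.
- mug: Bystander to leave alone: a white mug on the desk right of the console, 82 mm across, 92 mm tall. Origin at the centre of its underside.
- spark_plug_box: Bystander to leave alone: a small cardboard box standing beyond the console's left side, 30 x 30 x 92 mm. Origin at the centre of its underside.
- bulb_box: Bystander to leave alone: a white box on the desk right of the console, 75 x 55 x 48 mm. Origin at the centre of its underside.
- screwdriver: Bystander to leave alone: a screwdriver lying on the desk beyond the console, 200 mm long, handle 26 mm thick. Origin at the centre of its underside, its length along x.

How it is judged:
By the outcome, as a careful person would: the job done as asked, in the order asked, and still so for the second after the job is handed in, with the robot touching nothing.
It also fails if it takes over 51 s, if anything falls off the work surface, if the arm or the gripper's body presses on something with over 40 N, if the wrist force passes 120 N, or if a joint passes its speed limit or range.

## Working session

There is one attempt and no reset: what is moved stays moved. The work goes in short steps, Python scripts to look and compute and a shell command to move; the robot and the scene stay as the last step left them, time stands still between calls to the robot, and variables do not carry over. Pictures are saved under pics/ and viewed, and the job is handed in when it is done.

```bash
mkdir -p pics; ls
python3 - <<'E'
from cell import robot
import cv2
o=robot.get_obs();print(o)
for n in("scene","side","wrist"):
    f=robot.grab_frame(n);cv2.imwrite(f"pics/{n}0.png",f["img"][:,:,::-1])
    print(n,{k:v for k,v in f.items() if k not in("img","z_map")}, (f["z_map"]>0).mean())
E
```

```text
pics
{'clock': 0.0, 'qpos': array([-1.29431713, 19.07230612, -3.70899471, 83.70502269,  1.23813605,
       77.34386539, -5.07082427]), 'qd': array([ 0.05271702,  0.05392618, -0.04089592, -0.0349293 , -0.02092978,
       -0.06561195, -0.11906499]), 'joint_torque': array([ 4.98105128e-04, -6.25449800e+01,  4.97091911e-02, -3.91610491e+01,
        1.63588714e-02,  9.83294769e-03, -6.01235030e-06]), 'ee_pos': array([6.24627655e-01, 5.80658525e-06, 2.30520599e-01]), 'eef_rot': array([1.79996344e+02, 8.12250713e-02, 2.43994379e-03]), 'ft_force': array([ 0.10849382, -0.22480921,  0.32831747]), 'moment': array([ 0.0001733 , -0.00943768,  0.04976975]), 'gripper_width': 0.08517821546367552}
scene {'intrinsics': array([[465.89354033,   0.        , 315.10596951],
       [  0.        , 465.89354033, 198.70587457],
       [  0.        ,   0.        ,   1.        ]]), 'R': array([[-0.79253072,  0.60983016, -0.00149346],
       [ 0.39164324,  0.50709638, -0.76776873],
       [-0.4674512 , -0.60906521, -0.64072532]]), 't': array([ 0.46275429, -0.17485995,  1.44486285])} 0.99596484375
side {'intrinsic
[... 224 characters left out ...]
5823316, -0.4429291 , -0.82187762],
       [ 0.48362652,  0.66495416, -0.56915846]]), 't': array([-0.453959  ,  0.29020297,  0.62184561])} 0.99618359375
wrist {'intrinsics': array([[309.70691629,   0.        , 317.28600091],
       [  0.        , 309.70691629, 196.49279211],
       [  0.        ,   0.        ,   1.        ]]), 'tool_from_camera': array([[ 9.99999035e-01, -3.90329885e-04, -1.33350347e-03,
         2.65019121e-04],
       [ 8.00353299e-04,  9.46335127e-01,  3.23185994e-01,
        -8.35794536e-02],
       [ 1.13579203e-03, -3.23186749e-01,  9.46334526e-01,
        -1.43287885e-01],
       [ 0.00000000e+00,  0.00000000e+00,  0.00000000e+00,
         1.00000000e+00]])} 0.9959375
```

View pics/scene0.png

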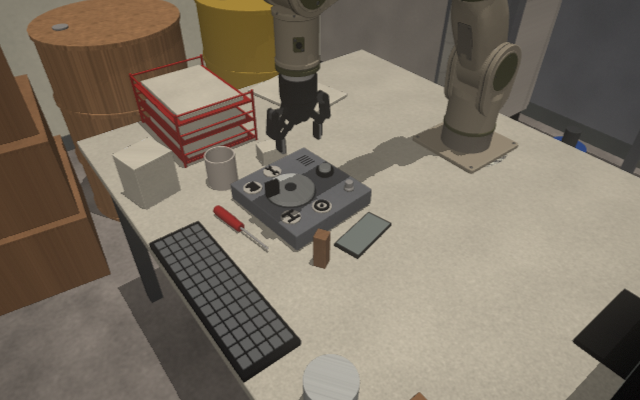

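View pics/side0.png

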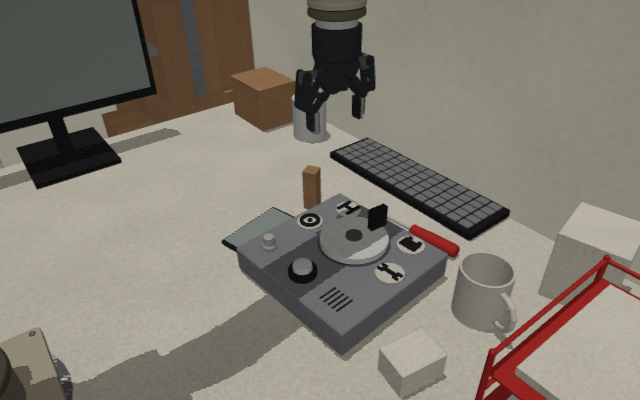

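View pics/wrist0.png

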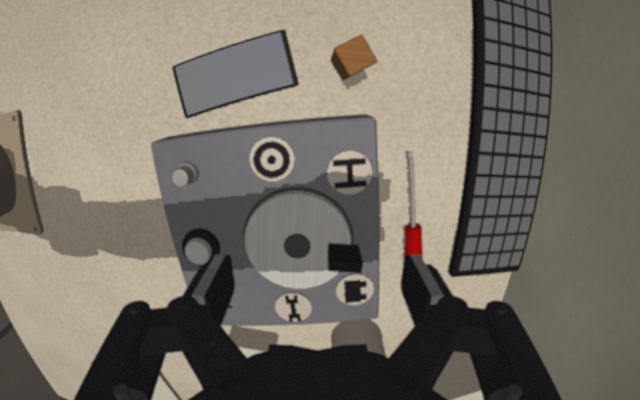

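Wrist view: the wheel tile is at about (271,160) on the console's left, robot-side place (+100°). The lift is at (350,172), the battery at (355,290) and the spanner at (293,307). The tab is at about (345,258), near 0° and slightly clockwise, and the button is at (200,247). Next I'll enlarge the crops.

Run:
```python
import cv2
a=cv2.imread('pics/wrist0.png')[100:340,140:400];cv2.imwrite('pics/w0c.png',cv2.resize(a,None,fx=2.5,fy=2.5,interpolation=2))
a=cv2.imread('pics/side0.png')[180:350,230:460];cv2.imwrite('pics/s0c.png',cv2.resize(a,None,fx=3.4,fy=3.4,interpolation=2))
a=cv2.imread('pics/scene0.png')[140:250,220:380];cv2.imwrite('pics/c0c.png',cv2.resize(a,None,fx=5,fy=5,interpolation=2))
```

```text
(no output)
```

View pics/w0c.png

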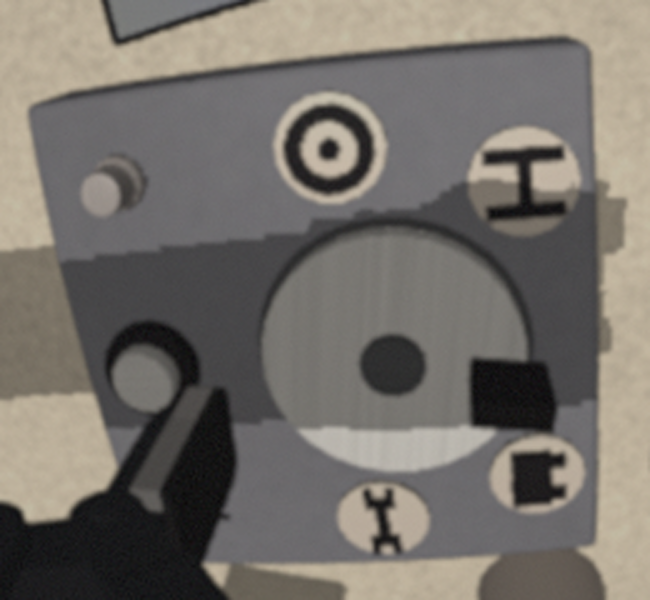

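View pics/s0c.png

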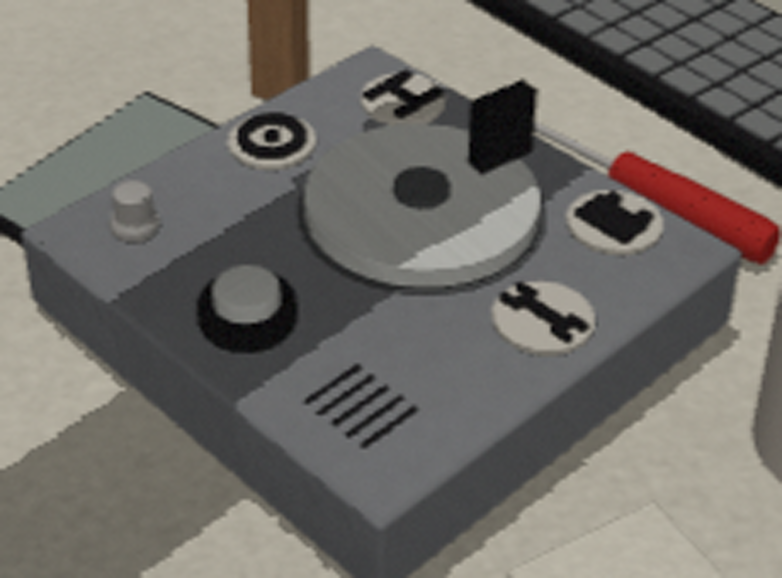

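View pics/c0c.png

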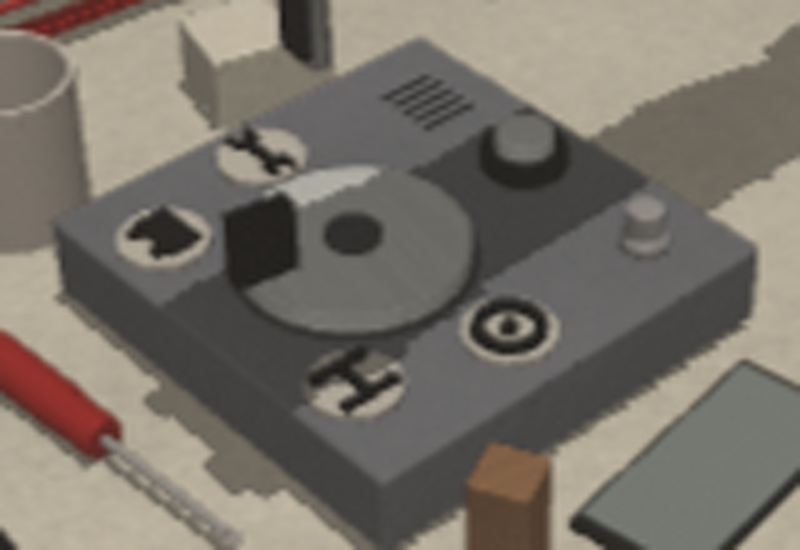

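```bash
cat > h.py <<'E'
import numpy as np
from scipy.spatial.transform import Rotation as Ro
from scipy.optimize import least_squares
def wristray(f,o,u,v):
    K=f["intrinsics"];dx,dy=u-K[0,2],v-K[1,2];r=np.hypot(dx,dy);th=r/K[0,0]
    d=np.array([np.sin(th)*dx/r,np.sin(th)*dy/r,np.cos(th)]) if r>0 else np.array([0,0,1.])
    T=f["tool_from_camera"];Rt=Ro.from_euler('xyz',o["eef_rot"],degrees=True).as_matrix()
    return Rt@T[:3,3]+o["ee_pos"], Rt@T[:3,:3]@d
def camray(f,u,v):
    K=f["intrinsics"];d=np.linalg.solve(K,[u,v,1]);R=np.array(f["R"]);return -R.T@f["t"],R.T@d/np.linalg.norm(d)
def tri(rays):
    A=np.zeros((3,3));b=np.zeros(3)
    for c,d in rays:
        P=np.eye(3)-np.outer(d,d);A+=P;b+=P@c
    X=np.linalg.solve(A,b);return X,[round(1e3*np.linalg.norm((np.eye(3)-np.outer(d,d))@(X-c)),1) for c,d in rays]
def atz(ray,z): c,d=ray;return c+d*(z-c[2])/d[2]
E
python3 - <<'E'
from cell import robot
from h import *
o=robot.get_obs();F={n:robot.grab_frame(n) for n in("scene","side","wrist")}
P=dict(hub=((393,364),(421,187),(353,234)),wheel=((329,150),(272,137),(509,327)),btn=((145,378),(247,287),(525,138)),
lift=((524,182),(403,97),(355,383)),batt=((537,474),(614,221),(163,237)),span=((383,519),(543,316),(262,155)))
X={}
for k,(w,s,c) in P.items():
    rw=wristray(F["wrist"],o,140+w[0]/2.5,100+w[1]/2.5);rs=camray(F["side"],230+s[0]/3.4,180+s[1]/3.4);rc=camray(F["scene"],220+c[0]/5,140+c[1]/5)
    X[k],e=tri([rw,rs,rc]);print(k,X[k].round(4),e,'wristonly',atz(rw,{'hub':.073,'btn':.073}.get(k,.0605))[:2].round(4))
a=np.radians
M=dict(hub=(0,0),wheel=(.098,100),btn=(.118,180),lift=(.098,50),batt=(.098,-50),span=(.098,-100))
def res(p): return np.concatenate([X[k][:2]-(p[:2]+r*np.array([np.cos(p[2]+a(t)),np.sin(p[2]+a(t))])) for k,(r,t) in M.items()])
s=least_squares(res,[.62,0,0]);print(s.x,np.degrees(s.x[2]),(s.fun*1e3).round(1).reshape(-1,2))
# tab via depth
for n in("scene","side"):
    f=F[n];z=f["z_map"];v,u=np.mgrid[:400,:640];K=f["intrinsics"]
    pc=np.stack([(u-K[0,2])/K[0,0]*z,(v-K[1,2])/K[1,1]*z,z],-1);W=(pc-f["t"])@f["R"]
    m=(W[...,2]>.08)&(W[...,2]<.112)&(np.hypot(W[...,0]-s.x[0],W[...,1]-s.x[1])<.09)
    q=W[m];print(n,m.sum(),q.min(0).round(4),q.max(0).round(4))
    t=W[m&(W[...,2]>.103)];print('top',len(t),t.mean(0).round(4),np.percentile(t,[5,95],axis=0).round(4))
E
```

```text
hub [ 0.6025 -0.0771  0.069 ] [np.float64(1.1), np.float64(0.6), np.float64(1.3)] wristonly [ 0.6023 -0.0761]
wheel [0.5772 0.017  0.0581] [np.float64(1.1), np.float64(0.9), np.float64(1.2)] wristonly [0.5769 0.0167]
btn [ 0.4859 -0.0858  0.0721] [np.float64(1.7), np.float64(1.0), np.float64(1.8)] wristonly [ 0.4848 -0.0868]
lift [0.6589 0.0028 0.0564] [np.float64(1.0), np.float64(0.8), np.float64(1.4)] wristonly [0.6582 0.0028]
batt [ 0.6715 -0.1472  0.0564] [np.float64(1.1), np.float64(0.3), np.float64(1.1)] wristonly [ 0.6708 -0.1455]
span [ 0.5932 -0.1754  0.0569] [np.float64(1.6), np.float64(0.5), np.float64(1.8)] wristonly [ 0.5933 -0.1744]
[ 0.60253044 -0.07726731  0.08053026] 4.6140437940540275 [[-0.   0.2]
 [-0.6 -0.6]
 [ 0.9  1. ]
 [-0.4  0.1]
 [ 0.2 -0.2]
 [-0.1 -0.5]]
scene 179 [ 0.6352 -0.0896  0.0802] [ 0.6716 -0.0701  0.11  ]
top 65 [ 0.654  -0.0791  0.1067] [[ 0.6378 -0.086   0.104 ]
 [ 0.67   -0.0725  0.1089]]
side 323 [ 0.6349 -0.0904  0.0805] [ 0.6706 -0.0738  0.109 ]
top 116 [ 0.6515 -0.0831  0.1071] [[ 0.6367 -0.0889  0.104 ]
 [ 0.6677 -0.0765  0.1088]]
```

The fit to the six features has under 1 mm residual. The hub is at (0.6025,-0.0773), the console yaw is 4.6° and the heights agree with the text. The tab's world angle is about -4° and the wheel is at about +105°. I'll push the clockwise side of the tab with the flat side of the shut fingers, spinning the tool along with it.

```bash
python3 -m handwheel '[[0.007,0.03,0.01,1],[0.014,0.06,0.03,2],[0.021,0.09,0.05,3],[0.028,0.111,0.07,4],[0.028,0.111,0.09,4.3],[0.028,0.111,0.1,4.3],[0.028,0.111,0.1,4.3],[0.028,0.111,0.1,4.3],[0.028,0.111,0.1,4.3],[0.028,0.111,0.1,4.3]]' 1
python3 - <<'E'
from cell import robot
import cv2
print(robot.get_obs()["gripper_width"])
for n in("scene","side","wrist"):
    f=robot.grab_frame(n);cv2.imwrite(f"pics/{n}1.png",f["img"][:,:,::-1])
a=cv2.imread('pics/wrist1.png');s=cv2.imread('pics/side1.png')[150:300,300:460];cv2.imwrite('pics/s1c.png',cv2.resize(s,None,fx=4,fy=4))
E
```

```text
clock: 1.55
ee_pos: [0.6533, -0.1108, 0.1319]
eef_rot: [-180.0, -0.1, -4.3]
ft_force: [0.0, -0.5, -1.1]
gripper_width: -0.0002
-0.00024613640284606775
```

View pics/wrist1.png

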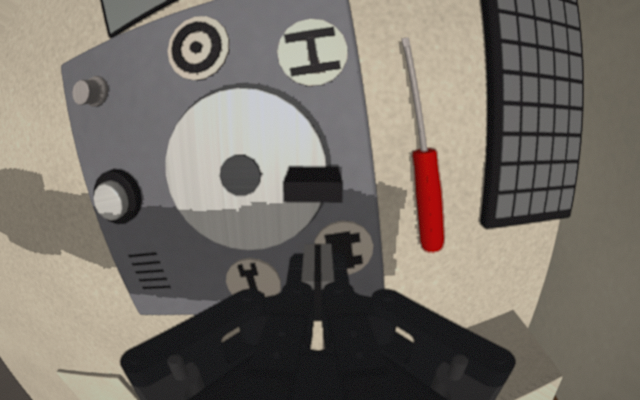

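View pics/s1c.png

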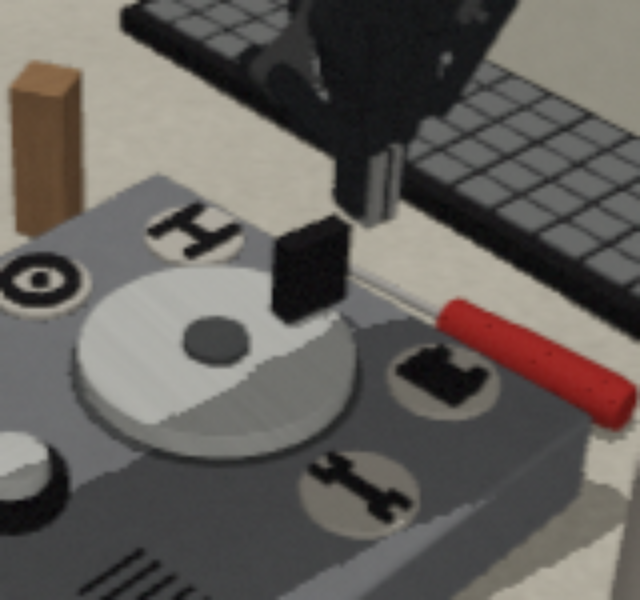

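The fingers are shut on the battery side of the tab, with its top face about (313,171) parallel to the jaws. Now I'll descend and close in.

```bash
python3 -m handwheel '[[0,0,0.02,0],[0,0,0.035,0],[0,0,0.046,0],[0,0,0.046,0],[0,-0.006,0.046,0],[0,-0.01,0.046,0],[0,-0.013,0.046,0],[0,-0.015,0.046,0],[0,-0.016,0.046,0],[0,-0.016,0.046,0]]'
python3 - <<'E'
from cell import robot
import cv2
o=robot.get_obs();print(o["ft_force"],o["ee_pos"])
f=robot.grab_frame("wrist");cv2.imwrite("pics/w2.png",f["img"][:,:,::-1])
E
```

```text
clock: 2.95
ee_pos: [0.6543, -0.0952, 0.0855]
eef_rot: [180.0, -0.0, -4.3]
ft_force: [1.0, -2.0, 1.8]
gripper_width: -0.0001
[ 1.04742738 -2.01704243  1.79136461] [ 0.65432712 -0.09520916  0.08548927]
```

View pics/w2.png

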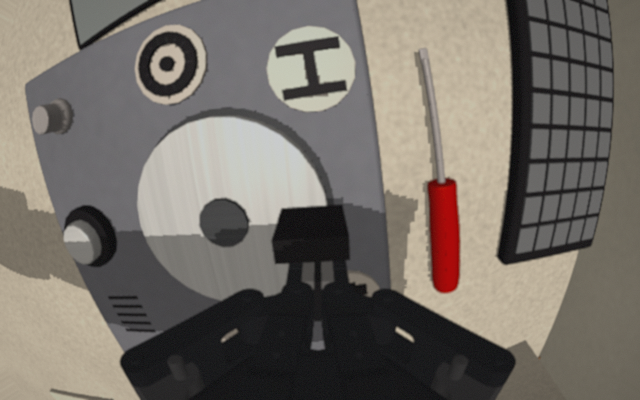

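Contact at about 2 N. I'll compute the arc.

```bash
python3 -c "
import numpy as np
for al in list(range(5,51,5)):
    a=np.radians(al);r,h=.053,.014
    print([round(r*np.cos(a)+h*np.sin(a)-r,4),round(-r*np.sin(a)+h*np.cos(a)-h,4),0,-al])"
```

```text
[np.float64(0.001), np.float64(-0.0047), 0, -5]
[np.float64(0.0016), np.float64(-0.0094), 0, -10]
[np.float64(0.0018), np.float64(-0.0142), 0, -15]
[np.float64(0.0016), np.float64(-0.019), 0, -20]
[np.float64(0.001), np.float64(-0.0237), 0, -25]
[np.float64(-0.0001), np.float64(-0.0284), 0, -30]
[np.float64(-0.0016), np.float64(-0.0329), 0, -35]
[np.float64(-0.0034), np.float64(-0.0373), 0, -40]
[np.float64(-0.0056), np.float64(-0.0416), 0, -45]
[np.float64(-0.0082), np.float64(-0.0456), 0, -50]
```

```bash
python3 -m handwheel '[[0.001,-0.0047,0,-5],[0.0016,-0.0094,0,-10],[0.0018,-0.0142,0,-15],[0.0016,-0.019,0,-20],[0.001,-0.0237,0,-25],[-0.0001,-0.0284,0,-30],[-0.0016,-0.0329,0,-35],[-0.0034,-0.0373,0,-40],[-0.0056,-0.0416,0,-45],[-0.0082,-0.0456,0,-50]]'
python3 - <<'E'
from cell import robot
import cv2
f=robot.grab_frame("wrist");cv2.imwrite("pics/w3.png",f["img"][:,:,::-1])
E
```

```text
clock: 4.25
ee_pos: [0.6494, -0.049, 0.0854]
eef_rot: [180.0, -0.0, 45.9]
ft_force: [2.0, -1.8, 1.1]
gripper_width: -0.0
```

View pics/w3.png

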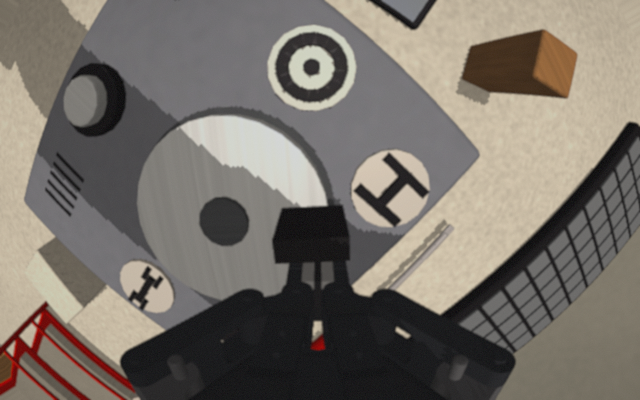

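The tab stayed flat on the fingers at (312,235) and turned 50°. I'll do the same arc again.

```bash
python3 -m handwheel '[[0.001,-0.0047,0,-5],[0.0016,-0.0094,0,-10],[0.0018,-0.0142,0,-15],[0.0016,-0.019,0,-20],[0.001,-0.0237,0,-25],[-0.0001,-0.0284,0,-30],[-0.0016,-0.0329,0,-35],[-0.0034,-0.0373,0,-40],[-0.0056,-0.0416,0,-45],[-0.0082,-0.0456,0,-50]]'
cat > tabm.py <<'E'
from cell import robot
import cv2,sys
from h import *
o=robot.get_obs();F={n:robot.grab_frame(n) for n in("scene","side","wrist")};hub=np.array([.6025,-.0773])
for n in F: cv2.imwrite(f"pics/{n}{sys.argv[1]}.png",F[n]["img"][:,:,::-1])
print(o["clock"],o["ee_pos"],o["eef_rot"],o["qpos"])
for n in("scene","side"):
    f=F[n];z=f["z_map"];v,u=np.mgrid[:400,:640];K=f["intrinsics"]
    W=(np.stack([(u-K[0,2])/K[0,0]*z,(v-K[1,2])/K[1,1]*z,z],-1)-f["t"])@f["R"]
    m=(W[...,2]>.103)&(W[...,2]<.111)&(np.hypot(W[...,0]-hub[0],W[...,1]-hub[1])<.09)
    t=W[m][:,:2]; 
    if len(t)<5: continue
    r,sz,a=cv2.minAreaRect((t*1e3).astype('f4')); d=np.array(r)/1e3-hub
    print(n,len(t),np.array(r).round(1),np.round(sz,1),round(a,1),'radius',np.linalg.norm(d).round(4),'angle',np.degrees(np.arctan2(d[1],d[0])).round(1))
E
python3 tabm.py 4
```

```text
clock: 5.55
ee_pos: [0.6112, -0.0226, 0.0853]
eef_rot: [180.0, -0.0, 95.8]
ft_force: [3.3, -0.6, 0.6]
gripper_width: -0.0003
5.55 [ 0.61117643 -0.02256015  0.08533663] [ 1.79970776e+02 -3.01566916e-02  9.57960528e+01] [ 14.43170761  25.62975511 -20.90011465  94.30003329  10.0396417
  61.89844144  86.46699282]
scene 44 [607.6 -13.5] [17.5 39.4] 69.8 radius 0.0641 angle 85.4
side 167 [599.5 -25.6] [32.5 34.5] 21.3 radius 0.0518 angle 93.3
```

View pics/wrist4.png

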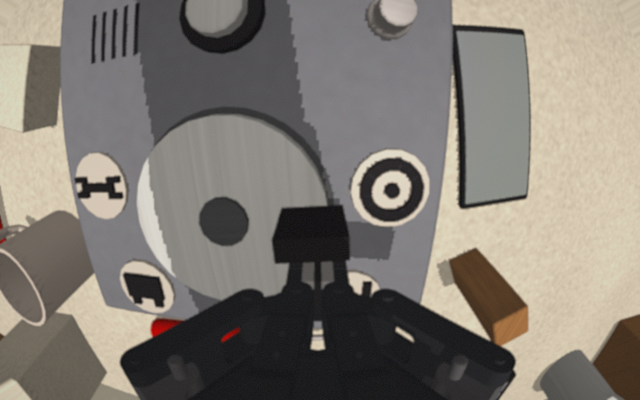

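```bash
python3 -c "
import cv2,numpy as np
a=cv2.imread('pics/wrist4.png')[140:280,180:380];a=np.clip(a.astype(float)*1.8+20,0,255).astype('uint8');cv2.imwrite('pics/w4c.png',cv2.resize(a,None,fx=4,fy=4,interpolation=2))"
```

```text
(no output)
```

View pics/w4c.png

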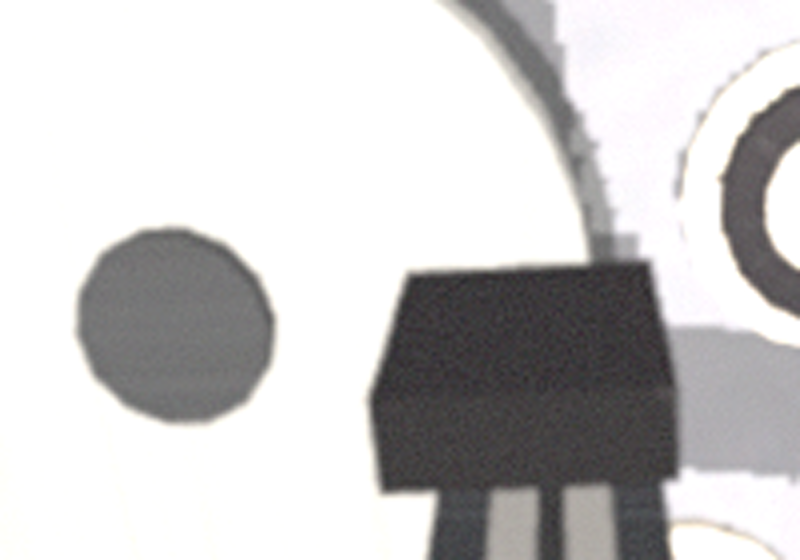

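Run:
```python
from cell import robot
from h import *
o=robot.get_obs();f=robot.grab_frame("wrist")
g=lambda x,y,z:atz(wristray(f,o,180+x/4,140+y/4),z)[:2]
A,B,C,D=[g(*p,.108) for p in((370,400),(678,395),(678,478),(382,490))]
E,G=g(408,272,.068),g(650,262,.068)
ang=lambda d:np.degrees(np.arctan2(d[1],d[0])).round(1)
hub=g(176,325,.073);print('hub',hub,'edge angles',ang(B-A),ang(C-D),ang(G-E),'len',np.linalg.norm(B-A),np.linalg.norm(C-B))
c=(A+B+C+D)/4;print('centre',c,ang(c-hub),np.linalg.norm(c-hub))
w=g((392-180)*4,(190-140)*4,.0625);print('wheel',w,ang(w-hub),np.linalg.norm(w-hub))
```

```text
hub [ 0.60055255 -0.07623739] edge angles 96.7 98.4 98.1 len 0.033630860826534506 0.01050897088234508
centre [ 0.59440018 -0.02651506] 97.1 0.0501015226973198
wheel [0.57632909 0.01729051] 104.5 0.09661389641225947
```

Tab at about 97.3° and wheel at about 104.7°. I'll push 6° more, back off, lift and measure cleanly.

```bash
python3 -m handwheel '[[0.0003,-0.0014,0,-1.5],[0.0007,-0.0028,0,-3],[0.001,-0.0042,0,-4.5],[0.0012,-0.0056,0,-6],[0.0012,-0.0056,0,-6],[0.0012,0.004,0,-6],[0.0012,0.02,0,-6],[0.0012,0.02,-0.04,-6],[0.0012,0.02,-0.09,-6],[0.0012,0.02,-0.12,-6]]'
python3 -m handwheel '[[0,0.03,-0.01,0],[0,0.06,-0.02,0],[0,0.06,-0.02,0],[0,0.06,-0.02,0],[0,0.06,-0.02,0],[0,0.06,-0.02,0],[0,0.06,-0.02,0],[0,0.06,-0.02,0],[0,0.06,-0.02,0],[0,0.06,-0.02,0]]'
python3 tabm.py 5
python3 -c "
import cv2
a=cv2.imread('pics/wrist5.png');cv2.imwrite('pics/w5.png',a)"
```

```text
clock: 7.0
ee_pos: [0.6319, -0.0198, 0.2081]
eef_rot: [179.9, 0.0, 101.7]
ft_force: [0.2, -0.2, -0.5]
gripper_width: -0.0001
clock: 8.25
ee_pos: [0.6896, -0.0076, 0.2253]
eef_rot: [180.0, -0.0, 101.7]
ft_force: [-0.3, 0.4, 0.1]
gripper_width: 0.0001
8.25 [ 0.68964944 -0.00758417  0.22534855] [ 1.79992884e+02 -2.36355236e-03  1.01702261e+02] [ 11.479553    29.0724818  -21.88995885  71.97303648  10.56953062
  80.88620319  92.14041131]
scene 65 [590.  -26.5] [16.2 35.7] 16.4 radius 0.0523 angle 103.9
side 124 [589.2 -29.1] [15.  34.9] 13.8 radius 0.05 angle 105.4
```

View pics/wrist5.png

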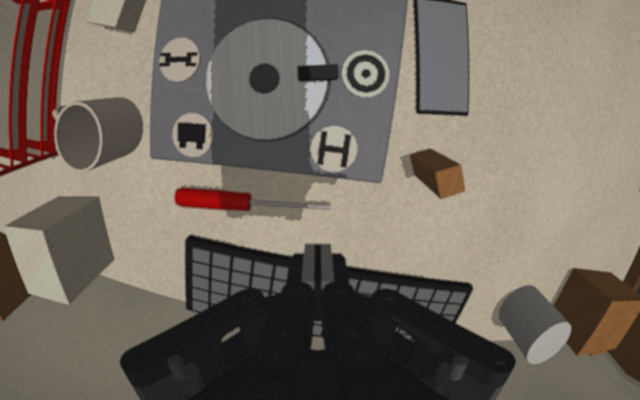

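The tab looks to be at about 104-105°. I'll check again from closer, with the dial near the image centre.

```bash
python3 -m handwheel '[[-0.01,-0.02,0.01,0],[-0.02,-0.035,0.03,0],[-0.02,-0.035,0.05,0],[-0.02,-0.035,0.05,0],[-0.02,-0.035,0.05,0],[-0.02,-0.035,0.05,0],[-0.02,-0.035,0.05,0],[-0.02,-0.035,0.05,0],[-0.02,-0.035,0.05,0],[-0.02,-0.035,0.05,0]]'
python3 tabm.py 6
python3 -c "
import cv2,numpy as np
a=cv2.imread('pics/wrist6.png');cv2.imwrite('pics/w6f.png',a)
a=a[40:190,200:400];a=np.clip(a.astype(float)*1.5+20,0,255).astype('uint8');cv2.imwrite('pics/w6c.png',cv2.resize(a,None,fx=4,fy=4,interpolation=2))"
```

```text
clock: 9.65
ee_pos: [0.6594, -0.0343, 0.1754]
eef_rot: [180.0, 0.0, 101.7]
ft_force: [-1.1, -0.3, -0.3]
gripper_width: -0.0003
9.65 [ 0.65943229 -0.03429634  0.17538287] [1.79991761e+02 1.12234262e-03 1.01698399e+02] [ 14.85020302  26.91727296 -21.80080748  81.08259486  10.07767695
  73.90873242  94.10096545]
scene 62 [590.  -25.9] [14.6 36.1] 13.7 radius 0.0529 angle 103.7
side 118 [589.1 -29. ] [14.6 35.2] 12.6 radius 0.0501 angle 105.5
```

View pics/w6f.png

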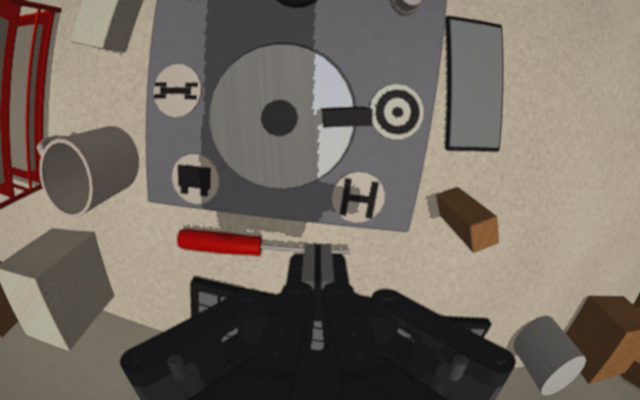

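View pics/w6c.png

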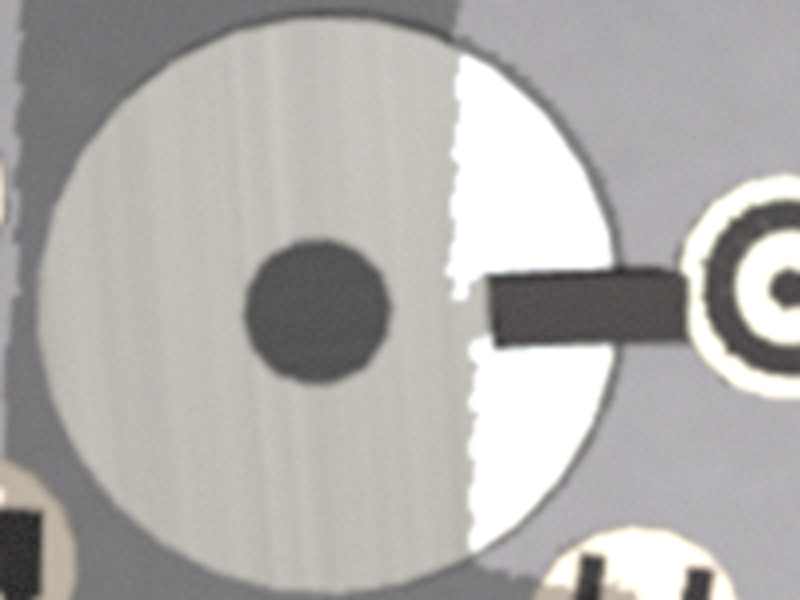

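Run:
```python
from cell import robot
from h import *
o=robot.get_obs();f=robot.grab_frame("wrist")
g=lambda x,y,z:atz(wristray(f,o,200+x/4,40+y/4),z)[:2]
A,B,C,D=[g(*p,.108) for p in((491,276),(687,270),(691,341),(497,347))]
ang=lambda d:np.degrees(np.arctan2(d[1],d[0])).round(1)
hub=g(317,311,.073);print('hub',hub,'edges',ang(B-A),ang(C-D),np.linalg.norm(B-A),np.linalg.norm(C-B))
c=(A+B+C+D)/4;print('centre',c,ang(c-hub),np.linalg.norm(c-hub))
w=g(791,288,.0625);w2=g(782,287,.059);print('wheel',w,ang(w-hub),np.linalg.norm(w-hub),ang(w2-hub))
for d in (.003,): print(ang(c-hub+[0,0]), ang((B+C-A-D)))
```

```text
hub [ 0.60164146 -0.07666479] edges 104.5 104.3 0.03328716841160325 0.012271807020096647
centre [ 0.58846565 -0.02742309] 105.0 0.05097397956793937
wheel [0.57680416 0.01756953] 104.8 0.09745254779701171 104.8
105.0 104.4
```

Tab axis is at 104.4-105.0° against 104.8° for the wheel, so it is square on. Next I'll go above the button, keeping clear of the tab.

```bash
python3 -m handwheel '[[-0.002,-0.03,-0.02,0],[-0.005,-0.07,-0.02,0],[-0.01,-0.11,-0.02,0],[-0.013,-0.15,-0.02,0],[-0.0154,-0.182,0.0,0],[-0.0154,-0.182,0.04,0],[-0.0154,-0.182,0.075,0],[-0.0154,-0.182,0.085,0],[-0.0154,-0.182,0.085,0],[-0.0154,-0.182,0.085,0]]'
python3 tabm.py 7
python3 -c "
import cv2
s=cv2.imread('pics/side7.png')[170:300,230:430];cv2.imwrite('pics/s7c.png',cv2.resize(s,None,fx=4,fy=4))
s=cv2.imread('pics/scene7.png')[110:240,230:390];cv2.imwrite('pics/c7c.png',cv2.resize(s,None,fx=4,fy=4))"
```

```text
clock: 11.1
ee_pos: [0.4853, -0.0863, 0.0917]
eef_rot: [179.9, 0.0, 101.7]
ft_force: [0.5, 0.1, 0.1]
gripper_width: -0.0
11.1 [ 0.48533889 -0.08631472  0.0916995 ] [1.79884961e+02 4.28359038e-02 1.01707042e+02] [ 24.96889879  11.44808925 -21.96838802 111.69029672   5.05570421
  57.65165007 102.40312331]
scene 62 [590.6 -26.8] [14.5 34. ] 8.7 radius 0.0519 angle 103.3
side 102 [589.5 -29.6] [15.2 34. ] 17.6 radius 0.0495 angle 105.2
```

View pics/s7c.png

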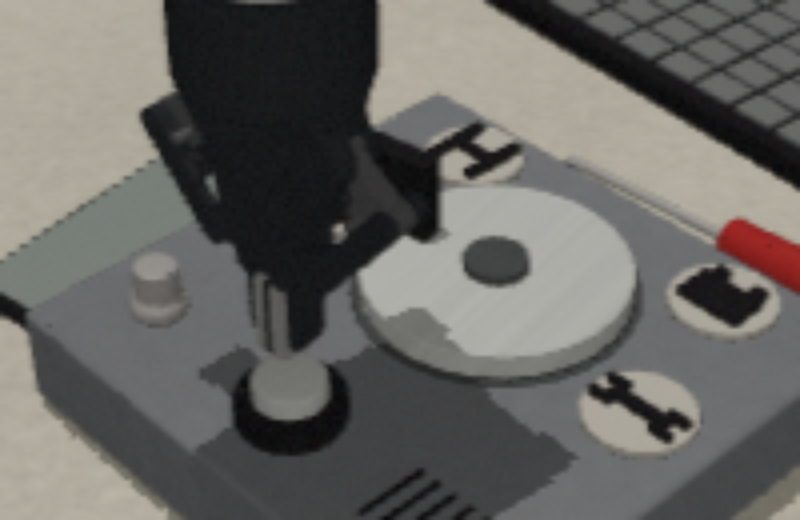

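View pics/c7c.png

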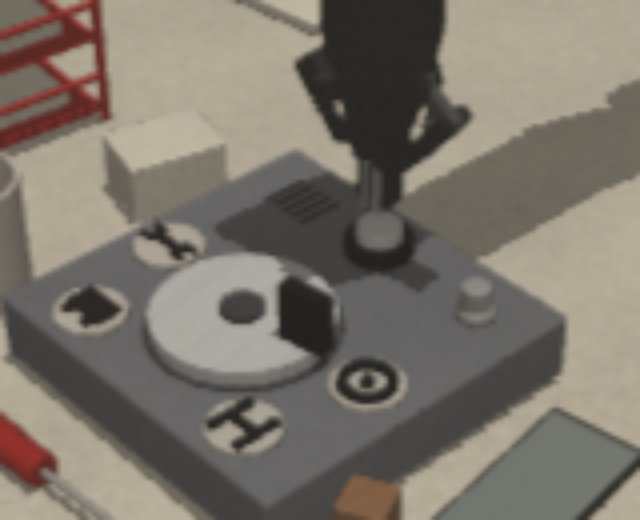

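View pics/wrist7.png

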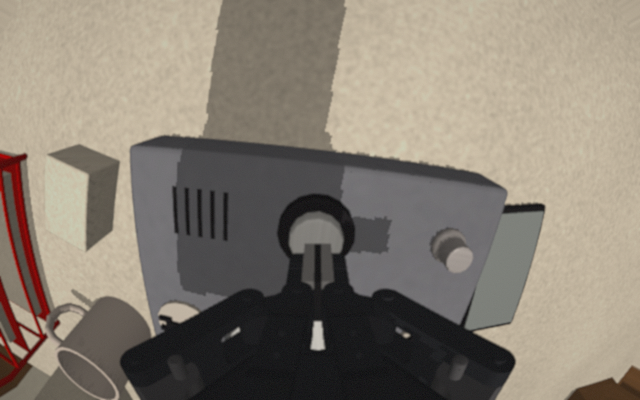

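The tips are centred over the button. Pressing slowly and holding.

```bash
python3 -m handwheel '[[0,0,0.01,0],[0,0,0.015,0],[0,0,0.018,0],[0,0,0.02,0],[0,0,0.0215,0],[0,0,0.023,0],[0,0,0.024,0],[0,0,0.0245,0],[0,0,0.0245,0],[0,0,0.0245,0]]'
```

```text
clock: 12.5
ee_pos: [0.4846, -0.0864, 0.0701]
eef_rot: [-180.0, 0.1, 101.7]
ft_force: [-25.3, 2.3, 59.4]
gripper_width: 0.0001
```

The force is much higher than expected: 59 N at z=0.070. I'll take a picture, then back off.

```bash
python3 tabm.py 8; python3 -m handwheel '[[0,0,-0.002,0],[0,0,-0.003,0],[0,0,-0.003,0],[0,0,-0.003,0],[0,0,-0.003,0],[0,0,-0.003,0],[0,0,-0.003,0],[0,0,-0.003,0],[0,0,-0.003,0],[0,0,-0.003,0]]'
python3 -c "
import cv2
s=cv2.imread('pics/side8.png')[190:290,250:370];cv2.imwrite('pics/s8c.png',cv2.resize(s,None,fx=6,fy=6))
s=cv2.imread('pics/scene8.png')[110:210,270:390];cv2.imwrite('pics/c8c.png',cv2.resize(s,None,fx=6,fy=6))"
```

```text
12.5 [ 0.48460293 -0.08639528  0.07010176] [-1.79986751e+02  9.76708280e-02  1.01687749e+02] [ 24.63810418  13.14959273 -21.81420144 112.73035453   6.03056376
  55.16885974 101.57986588]
scene 61 [590.5 -27.5] [15.9 35.6] 19.2 radius 0.0512 angle 103.5
side 118 [589.3 -29.1] [13.6 34.6] 17.4 radius 0.05 angle 105.3
clock: 13.9
ee_pos: [0.4844, -0.0864, 0.0707]
eef_rot: [-180.0, 0.0, 101.7]
ft_force: [-13.6, 1.1, 28.8]
gripper_width: -0.0001
```

View pics/s8c.png

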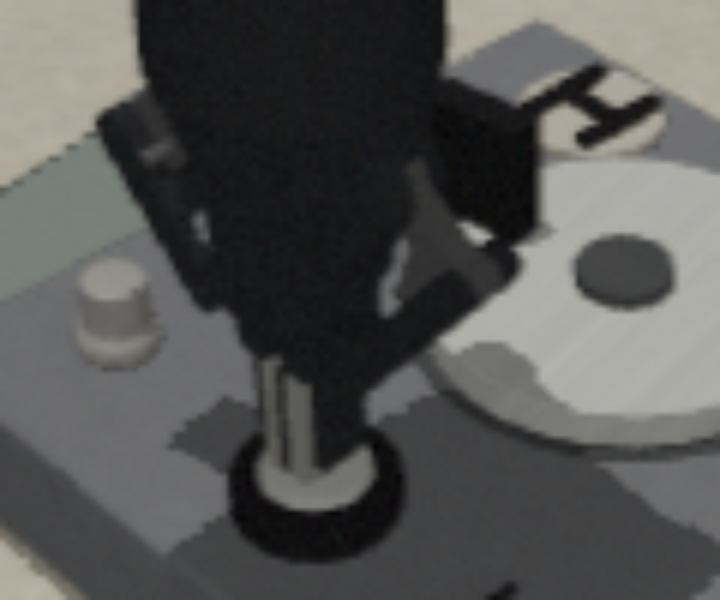

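View pics/c8c.png

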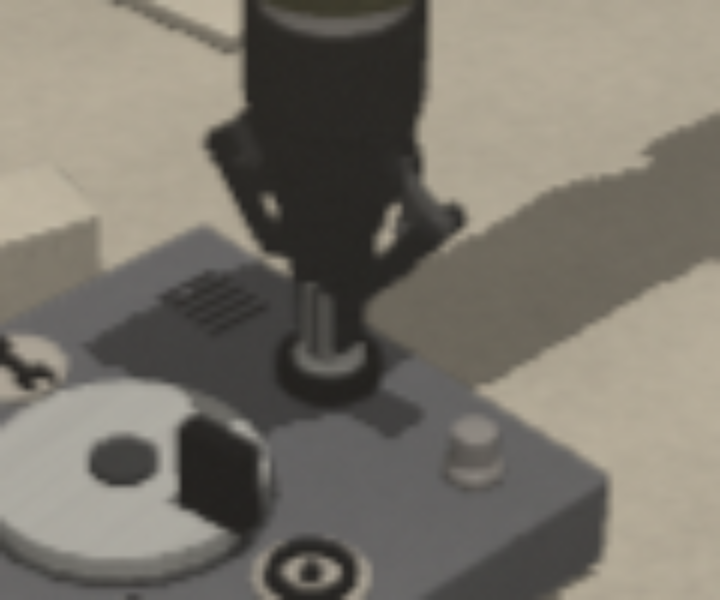

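View pics/wrist8.png

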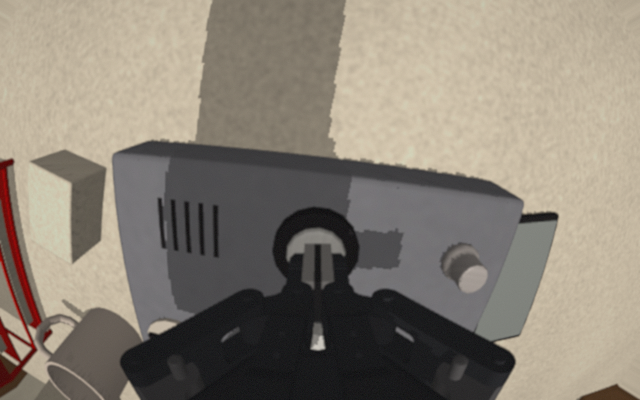

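The side crop shows the button at (303,271) flush with its black surround. I'll check with depth while it is still held at 29 N.

Run:
```python
from cell import robot
import cv2
from h import *
for n in("side","scene"):
    f=robot.grab_frame(n);z=f["z_map"];v,u=np.mgrid[:400,:640];K=f["intrinsics"]
    W=(np.stack([(u-K[0,2])/K[0,0]*z,(v-K[1,2])/K[1,1]*z,z],-1)-f["t"])@f["R"]
    b=f["img"].astype(int).sum(2);r=np.hypot(W[...,0]-.4845,W[...,1]+.0863)
    near=(W[...,2]>.06)&(W[...,2]<.078)
    for nm,m in(("button",near&(r<.0145)&(b>270)),("surround",near&(r>.018)&(r<.022)&(b<120)),("top",(r>.03)&(r<.045)&(W[...,2]<.06)&(W[...,2]>.05))):
        q=W[m][:,2];print(n,nm,len(q),q.mean().round(4) if len(q) else 0,(q.std()/max(len(q),1)**.5).round(4) if len(q) else 0)
o=robot.get_obs();print(o["ee_pos"],o["ft_force"],o["moment"])
```

```text
side button 79 0.0705 0.0002
side surround 96 0.0665 0.0001
side top 805 0.0545 0.0
scene button 21 0.0689 0.0003
scene surround 18 0.0655 0.0003
scene top 239 0.0541 0.0001
[ 0.48438536 -0.0863543   0.07072257] [-12.10171423   1.61613608  27.46567027] [0.25929383 2.69806216 0.00815433]
```

Run:
```python
from cell import robot
import cv2
from h import *
for n in("side","scene"):
    f=robot.grab_frame(n);z=f["z_map"];v,u=np.mgrid[:400,:640];K=f["intrinsics"]
    W=(np.stack([(u-K[0,2])/K[0,0]*z,(v-K[1,2])/K[1,1]*z,z],-1)-f["t"])@f["R"]
    b=f["img"].astype(int).sum(2);us,vs=(290,318) if n=="side" else (315,335),(258,286) if n=="side" else (160,180)
    print(n)
    for y in range(*vs,2 if n=="side" else 1): print(y,' '.join(f"{W[y,x,2]*1e3:3.0f}{'*' if b[y,x]>270 else ' '}" for x in range(*us,2 if n=="side" else 1)))
```

```text
side
258  53   55   91   94   96*  98*  95   98   97   93   91   57*  54*  55*
260  54   54   88   89   91*  95   92   94   93   90   88   53*  55   56 
262  54   55   82   84  582   91*  87   91   90   84   83   66   53   55 
264  65   67   67   81   83   86   83   84   84   81   71   67   67   56 
266  67   67   70*  75   77   80*  80   81   80   71*  69*  69   67   67 
268  65   67   70*  70*  72   77   74*  78   71*  70*  70*  69   66   67 
270  68   68   69*  70*  70*  71*  70*  70*  71*  72*  70*  67   67   65 
272  67   67   65   69*  70*  71*  70*  72*  68*  69*  67   66   68   66 
274  67   66   65   67   67*  69*  68*  68*  67   66   64   67   65   61 
276  62   66   66   67   67   66   67   67   67   67   67   66   62   58 
278  58   64   64   65   67   66   68   66   67   65   64   62   58   55 
280  55   57   59   60   64   62   63   63   63   61   59   56   54   55 
282  54   56   54   56   58   59   58   58   58   59   54   54   54   54 
284  54   55   55   54   53   55   55   54   56   55   55   54   56   53 
scene
160  54   55   53   54   53   94   96   98  100  102 
[... 1325 characters left out ...]
6   65   67   65   67   68   67   66   67   67   66   66   67   61   57   55*
174  54   51   56   59   61   64   63   65   66   65   66   67   63   67   65   63   63   58   56   55*
175  55   53   54   59   53   59   63   63   62   62   63   61   63   60   61   61   55   54   54   53 
176  52   53   57   54   54   56   59   60   57   59   60   59   57   54   58   55   53   54   55   52 
177  54   54   55   54   56   52   56   52   56   56   60   54   55   55   56   52   53   52   57   52 
178  52   57   55   53   54   51   55   55   52   56   52   51   54   54   57   55   55   53   54   55 
179  54   54   55   54   54   53   53   52   54   55*  57*  53*  56*  52   56   53   53   54   53   54
```

The button is at about 0.070, so it is only 3 mm down and something else is blocking it. I'll unload a little and read the force and moment to find the contact.

```bash
cat > st.py <<'E'
from cell import robot
o=robot.get_obs();print(o["ee_pos"].round(5),o["eef_rot"].round(2),o["ft_force"].round(2),o["moment"].round(3),o["joint_torque"].round(2))
E
python3 st.py
python3 -m handwheel '[[0,0,-0.001,0],[0,0,-0.002,0],[0,0,-0.002,0],[0,0,-0.002,0],[0,0,-0.002,0],[0,0,-0.002,0],[0,0,-0.002,0],[0,0,-0.002,0],[0,0,-0.002,0],[0,0,-0.002,0]]'
python3 st.py
python3 -m handwheel '[[0,0,-0.001,0],[0,0,-0.001,0],[0,0,-0.001,0],[0,0,-0.001,0],[0,0,-0.001,0],[0,0,-0.001,0],[0,0,-0.001,0],[0,0,-0.001,0],[0,0,-0.001,0],[0,0,-0.001,0]]'
python3 st.py
```

```text
[ 0.48435 -0.08634  0.07068] [-1.7998e+02  4.0000e-02  1.0169e+02] [-12.32   2.16  27.68] [0.286 2.739 0.019] [ -0.43 -36.09  -1.97 -29.3    0.37  -4.16   0.  ]
clock: 15.35
ee_pos: [0.4842, -0.0863, 0.0711]
eef_rot: [-180.0, 0.0, 101.7]
ft_force: [-3.5, -0.5, 7.5]
gripper_width: -0.0
[ 0.48422 -0.08633  0.07108] [-1.7998e+02  1.0000e-02  1.0170e+02] [-3.51 -0.51  7.51] [-0.021  0.713 -0.004] [-2.700e-01 -4.415e+01 -2.550e+00 -3.197e+01  2.000e-02 -1.150e+00
 -0.000e+00]
clock: 16.6
ee_pos: [0.4842, -0.0863, 0.0718]
eef_rot: [-180.0, -0.0, 101.7]
ft_force: [-4.0, -0.4, 4.4]
gripper_width: -0.0002
[ 0.48423 -0.0863   0.07177] [-179.99   -0.    101.7 ] [-3.98 -0.41  4.4 ] [-0.14   0.741  0.016] [ -0.6  -45.53  -2.99 -33.32  -0.16  -1.25   0.  ]
```

```bash
python3 -m handwheel '[[0,0,-0.001,0],[0,0,-0.002,0],[0,0,-0.002,0],[0,0,-0.002,0],[0,0,-0.002,0],[0,0,-0.002,0],[0,0,-0.002,0],[0,0,-0.002,0],[0,0,-0.002,0],[0,0,-0.002,0]]' >/dev/null
python3 st.py
python3 -m handwheel '[[0,0,-0.002,0],[0,0,-0.002,0],[0,0,-0.002,0],[0,0,-0.002,0],[0,0,-0.002,0],[0,0,-0.002,0],[0,0,-0.002,0],[0,0,-0.002,0],[0,0,-0.002,0],[0,0,-0.002,0]]' >/dev/null
python3 st.py
```

```text
[ 0.48445 -0.08625  0.07387] [179.98   0.   101.7 ] [-0.66 -0.47  3.52] [-0.082  0.126  0.041] [ -0.19 -45.53  -2.59 -32.1   -0.07  -0.23   0.  ]
[ 0.48445 -0.08628  0.07588] [179.98   0.   101.7 ] [1.46 0.77 2.  ] [ 0.031 -0.377 -0.065] [  0.12 -45.62  -2.3  -31.27   0.     0.55  -0.  ]
```

Force falls linearly at about 0.8 N/mm (5 N over 6 mm) from z≈0.0712 to about 0.078. So the tips reach about 4 mm past the nominal TCP and the hard stop was the button's full travel. I'll check the depth in this partly released state and again after letting go.

```bash
cat > bd.py <<'E'
from cell import robot
from h import *
for n in("side","scene"):
    f=robot.grab_frame(n);z=f["z_map"];v,u=np.mgrid[:400,:640];K=f["intrinsics"]
    W=(np.stack([(u-K[0,2])/K[0,0]*z,(v-K[1,2])/K[1,1]*z,z],-1)-f["t"])@f["R"]
    b=f["img"].astype(int).sum(2)
    us,vs=((292,318,2),range(258,280,2)) if n=="side" else ((317,335),range(164,176))
    print(n)
    for y in vs: print(y,' '.join(f"{W[y,x,2]*1e3:3.0f}{'*' if b[y,x]>270 else ' '}" for x in range(*us)))
E
python3 bd.py
python3 -m handwheel '[[0,0,-0.01,0],[0,0,-0.03,0],[0,0,-0.06,0],[0,0,-0.09,0],[0,0,-0.1,0],[0,0,-0.1,0],[0,0,-0.1,0],[0,0,-0.1,0],[0,0,-0.1,0],[0,0,-0.1,0]]'
python3 bd.py; python3 tabm.py 9
python3 -c "
import cv2
s=cv2.imread('pics/side9.png')[180:350,230:460];cv2.imwrite('pics/s9c.png',cv2.resize(s,None,fx=3.4,fy=3.4))"
```

```text
side
258  54   92   94   96*  97   97  582   97   95   91   55*  54*  55*
260  54   87   89   91*  94   91   94   94   89   86   54*  55   53 
262  55   81   84   88   89*  88   89   89   85   75*  67   55   55 
264  67   76*  81   84   85   84   86   83   75*  76*  66   67   56 
266  65   75*  76*  76*  81*  79   76*  73*  75*  74*  73   66   65 
268  68   75*  75*  75*  75*  75*  77*  75*  76*  75*  70   66   68 
270  66   71*  74*  75*  76*  74*  74*  75*  74*  70*  66   65   68 
272  67   68   70*  73*  73*  72*  73*  70*  68*  66   68   66   66 
274  67   67   64   67*  68*  69*  68*  67   65   66   67   66   63 
276  64   65   67   67   66   66   67   65   66   66   66   62   57 
278  61   63   64   68   68   66   67   66   64   63   61   58   55 
scene
164  54   55   55   56   84   87   86   90   89   88   88   90   88  792   55    0   -1*  -2*
165  54   52   63   75*  84   84   84   85   87   88   90   87   84   75   54   53   52    0*
166  54   67   74   76*  80   80   82   85   85   83   82   79   74*  76   66   66   56   53 
167  67   66   75   74*  73*  75   79   79   80 
[... 2442 characters left out ...]
 53 
172  63   64   65   66   64   65   66   68   67   65   63   68   67   66   65   65   62   55 
173  61   60   62   67   64   67   66   67   66   65   65   66   64   67   64   62   59   55*
174  55   60   62   62   61   66   65   66   64   66   65   65   62   62   62   58   54   50*
175  56   55   59   60   60   63   62   63   64   60   62   61   60   59   56   55   53*  55*
20.55 [ 0.4843137  -0.08629566  0.17575674] [ 1.79999232e+02 -3.03583398e-03  1.01697441e+02] [ 25.82379398   5.97079985 -22.16558735 106.61227552   2.42473142
  67.87331905 104.55057601]
scene 63 [590.1 -26. ] [15.2 34.7] 13.9 radius 0.0528 angle 103.6
side 123 [589.1 -28.6] [14.9 35.7] 19.5 radius 0.0505 angle 105.4
```

View pics/s9c.png

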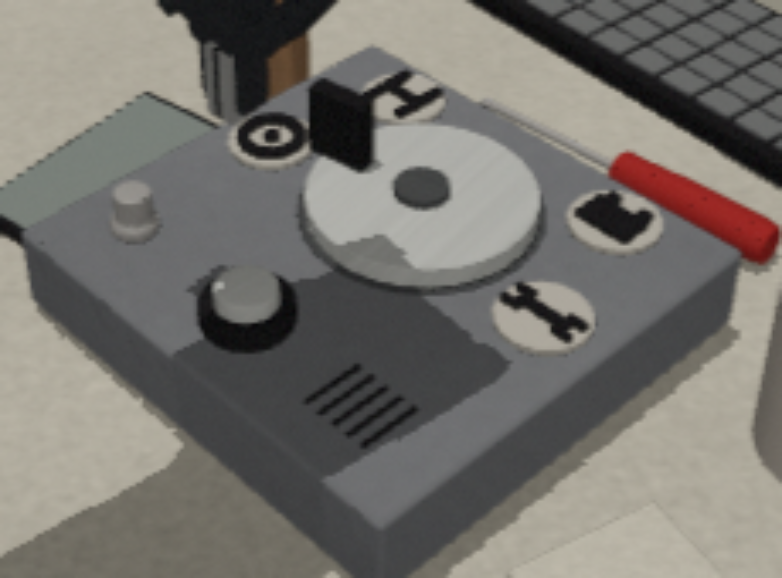

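View pics/wrist9.png

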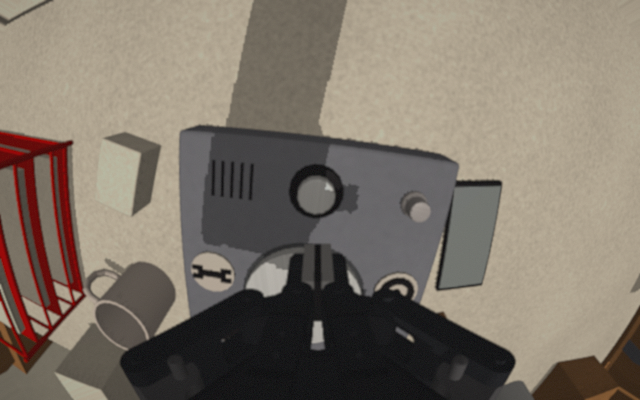

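Released, the button reads 0.0765 and it read 0.070 when held: 6 mm of travel, ending at a hard stop, then back up. The tab readings have not changed (103.6°/105.4°, against 103.7°/105.5° before the press). The nut and tiles look undisturbed and the gripper is clear.

```bash
python3 -c "
from cell import robot
print(robot.hand_in())"
```

```text
the job is handed in; nothing more can be done
None
```

I turned the dial to the wheel tile, then pressed the call button fully down and let it come back up. The job was handed in at about 20.6 s of the 51 s allowed; hand-in reports no verdict.

- **Dial:** I pushed the tab counter-clockwise with the shut fingertips, from one side only, about 109° round to the wheel tile at the +100° place. From the wrist camera close up, the tab axis was at 104.4–105.0° in the world frame and the tile at 104.8°. The scene and side depth readings of the tab (103.6° and 105.4°) were the same before and after the press.
- **Button:** It met a hard stop, and its spring force fell away at about 0.8 N/mm as I let off. Depth showed about 6 mm of travel between held and released, and it ended up again.
- **Disagreements:**
    - The button surface read 3 mm above the heights in the text, both up and fully down.
    - Before I allowed for that, I pushed past the stop, and the wrist force reached at least 59 N (limit 120 N) with only the fingertips in contact.
- **Surroundings:** The last pictures show nothing else moved among the things in view, and the gripper was clear of everything, about 100 mm above the button.

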